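Charge the hand pump

TASK

Push the yellow vent lever shut, round to its stop so that it stands crosswise to the pump. Then pump the black plunger, pressing it down and letting it come up again, stroke after stroke, until the red indicator pin stands fully out with the green band at its foot showing; leave the plunger up and the vent shut. Do not touch the pin, and leave the beaker and the little bottles where they stand.

Things in the scene. Friction and masses are not known exactly. Their poses are not given: they have to be found in the camera images.
- pump: Hand pump on an aluminium plate (100 x 200 x 12 mm), fixed; place and yaw differ each run. Origin on the worktop; z up, y along the plate (y -105 to +95 mm). All at x 0: blue plunger barrel (48 mm across, 72 high) at y +55; grey indicator block (36 x 40, 68 high) with the pin at y +5; brass vent post (28 across, 56 high) at y -75, its hose barb at height 30 pointing to -y, out to y -125.
- plunger_top (a point): Centre of the flat top of the plunger's black mushroom knob (48 mm across, 18 mm thick, yellow disc on top); moves with the plunger; 110 mm above the worktop when the plunger is up, 96 mm when fully down.
- plunger (a joint): How far the plunger is pressed, m: 0 = up, 0.014 = down at its stop. A spring (6 N at the top, 10 N at the bottom; damping 25 N per m/s) pushes it up. A ratchet raises the pin as the plunger comes back up: an 8 mm step for each full stroke (down at least 0.011, then all the way up); shorter strokes may raise nothing.
- pin_top (a point): Centre of the top of the red indicator pin (10 mm across), which slides straight up out of the grey block, 50 mm from the plunger's axis; it moves with the pin and stands 1 mm above the block's steel collar when the pin is in, 41 mm when fully out.
- pin_collar (a point): Centre of the top face of the steel collar (21 mm across) round the pin, 68 mm above the worktop; fixed to the pump.
- pin (a joint): How far the pin is out, m: 0 = in, 0.040 to 0.0415 = fully out. Starts between 0 and 0.017. Strokes carry it up to multiples of 0.008, 0.040 being the last (3 to 5 full strokes; the first may raise it by 1 to 14 mm). It stays put between strokes; once it is fully out more strokes do nothing. The 6 mm green band below the red comes out of the block in the last step only.
- vent (a joint): Angle of the yellow vent lever, rad, turning about an upright axis through the valve post: 0 = open, lever along the pump's -y (in line with the barb); 1.57 = shut at its stop, lever along the pump's -x. It turns clockwise seen from above, starts between 0 and 0.4, needs about 2 N at the stub and stays where it is left.
- vent_stub (a point): Centre of the top of the round upright stub (14 mm across, 30 mm tall, its top 90 mm and its foot 60 mm above the worktop) at the lever's outer end, 48 mm from the pivot; push it sideways. The lever's arm is 11 mm wide, its upper face 68 mm above the worktop.
- vent_pivot (a point): Point on the lever's upright axis, at mid height of its arm (64 mm above the worktop). The lever's hub is 27 mm across, its screw's top 73 mm above the worktop.
- beaker: Small empty glass beaker, 44 mm across, 58 mm high, loose, behind the pump; origin under its centre. Not part of the work.
- dye_vial_0: Small white-capped bottle, 22 mm across, 48 mm high, loose, behind the vent valve; origin under its centre. Not part of the work.
- dye_vial_1: Small brown bottle with a black cap, 22 mm across, 48 mm high, loose, beside the plunger end; origin under its centre. Not part of the work.
- dye_vial_2: Small brown bottle with a red cap, 22 mm across, 48 mm high, loose, beside the plunger end; origin under its centre. Not part of the work.
Not all that is in view belongs to the job. Several things look just like the dye_vial_1: the one meant starts farthest to the robot's left.

How it is judged:
On the way, in this order (a step that is already met when the one before it is completed fails the run):
1. the vent lever is pushed shut (value of joint vent above 1.4 rad), for 0.2 s.
2. the indicator pin is pumped fully out (value of joint pin above 0.038 m), for 0.2 s.
At the end, for the whole second after the job is handed in: The vent lever stands shut (within 0.17 rad of its stop), the indicator pin is fully out (at least 38 mm), the plunger is up again (within 3 mm), and the beaker and the three little bottles stand upright within 15 mm of where they were (value of joint vent above 1.4 rad and value of joint pin above 0.038 m and value of joint plunger below 0.003 m and distance of each of beaker, dye_vial_0, dye_vial_1, dye_vial_2 from where it was at the start of the episode below 0.015 m and angle between each of beaker, dye_vial_0, dye_vial_1, dye_vial_2's own z axis and vertical below 0.2 rad); the robot touches nothing.
It fails at once if the robot touches the indicator pin (contact force between any of the fingers, the arm and pin above 0.5 N).
It fails at once if the pin is pumped up with the vent not shut (distance of pin_top from where it was at the start of the episode above 0.004 m and value of joint vent below 1.3 rad).
It fails at once if a bystander is moved, lifted or knocked (distance of any of beaker, dye_vial_0, dye_vial_1, dye_vial_2 from where it was at the start of the episode above 0.015 m).
It also fails if it takes over 50 s, if anything falls off the work surface, if the arm or the gripper's body presses on something with over 40 N, if the wrist force passes 120 N, or if a joint passes its speed limit or range.

ROBOT

A 6-joint arm with a two-finger parallel gripper is mounted at the origin on a cart in front of the work surface, level with it; the furniture and walls round the work are solid. World frame = base frame: x ahead of the robot, y to its left, z up, the work surface at z = 0. Lengths are in m, angles in rad, forces in N, time in s.
With the tool pointing down it reaches from about 0.25 to 0.775 m from the base axis. Payload 4 kg.
Tool frame: the origin (TCP) lies at the very end of the fingers, on their centre line; the grasp point (between the pads) lies 19 mm behind it; z points along the fingers, y is the line along which they close (so a half turn about z gives the same grasp; the last joint's range is limited). The gripper opens to 94 mm and grips with 3 to 60 N. Pads are 16 mm wide; open, the fingers measure 119 mm over their backs; the gripper's body (75 mm by 177 mm) begins 78 mm behind the grasp point.
Start: joints at [-1.302, 0.087, 1.371, -0, 1.684, -0.103], TCP at [0.2, -0.512, 0.206] pointing down, gripper open.
Joint ranges: [-3.1, 3.1], [-0.76, 2.03], [0.27, 2.55], [-1.08, 4.22], [0.17, 2.65], [-2.57, 2.57]. Speed limits (rad/s): [2.79, 2.79, 3.14, 3.14, 3.14, 3.14].

INTERFACE

Orientations are given as [roll, pitch, yaw] about the fixed x, y, z axes, in that order (R = Rz(yaw) Ry(pitch) Rx(roll)).
In Python, from bench import robot gives the robot as it stands. The module is installed in compiled form; this text tells all that it offers.
- The arm moves only by the tool move_arm, never from a script. Its argument "deltas" is one flat list of numbers, 7 for each row, row after row: the turn, a rotation vector about the tool's x, y, z in rad, then the shift along the tool's x, y, z in cm, then the closure, from -1 (fully open) to 1 (shut). A call has 1 to 8 rows; each row is the pose to reach, as a shift and turn from the pose commanded when the call began, along the tool's axes at that moment; what a row does not reach only later rows make up. A row lasts 1/10 s, in which the tool goes at most 50 mm and 8.59 degrees, less where a joint would pass 70% of its speed; a pose out of reach is approached as far as the arm can. A call with a gripper value outside its range is refused whole. The fingers move at their own pace and stop on an object; the grip force is fixed at half the most. Time passes only in rows, so rows that repeat a pose let the fingers close. It gives the time, the measured TCP pose, the force, the opening and the grip force at its end, in the units of the state.
- robot.get_obs(): the state, without advancing time (a new reading comes with each control period).
- robot.snapshot(name): name is "scene" or "top" or "wrist"; returns a dict with "image" (384x512x3 uint8, red, green, blue), "depth" (384x512 float32, m along the optical axis (not along the pixel's ray), 0 where there is no reading), "fov_y" (degrees; the focal length in pixels is half the picture's height over the tangent of half this angle, whatever the lens; pixels are square), "cx", "cy" (the principal point, pixels), "origin" and "orientation" of the camera in the world; the wrist camera has in their place "T_tool_cam" (4x4, takes a point from camera to tool coordinates, whose origin is the TCP and whose axes are the flange's). Camera axes: x right, y up, looking along -z (the intrinsics and any distortion apply to the point x, -y, -z); pixel columns grow to the right and rows downward; lengths in m; the calibration is good to about 2 mm. A picture is of the moment at which its call begins: read the wrist's pose just before it.
- robot.close_job(): hands the job in; it is judged then, once.
The state is a dict: "time": time; "joint_positions": joint angles; "qvel": joint speeds; "joint_torque": joint torques, N m; "tool_pos": TCP position; "ee_rot": TCP orientation; "wrist_force": force on the tool from outside, world axes, zero at the start; "wrist_torque": the same for the moment, N m; "width": finger opening in m; "finger_force": force on a finger pad.
Only numpy, scipy, OpenCV 4.12 (cv2) and the standard library are available. Lean on these libraries where they do the work, as an engineer would, in place of code of your own. Each camera call takes 0.05 s, during which the arm holds its last target. There are 200 camera calls.

## Working session

There is one attempt and no reset: what is moved stays moved. The work goes in short steps, Python scripts to look and compute and a tool call to move; the robot and the scene stay as the last step left them, time stands still between calls to the robot, and variables do not carry over. Pictures are saved under pics/ and viewed, at most 10 in all, crops included, and the job is handed in when it is done.

Besides the shell and the picture viewer there is one more tool, called as name(argument=value, ...) on one line, values as JSON. move_arm: Moves the arm, as the interface text tells. Its arguments: {"type":"object","properties":{"deltas":{"type":"array","items":{"type":"number"}}},"required":["deltas"]}

```bash
mkdir -p pics; cat > h.py <<'E'
import numpy as np, cv2
from scipy.spatial.transform import Rotation as R
from bench import robot
def cam(s):
    f=s["image"].shape[0]/2/np.tan(np.radians(s["fov_y"])/2)
    if "T_tool_cam" in s:
        o=robot.get_obs(); T=np.eye(4); T[:3,:3]=R.from_euler('xyz',o["ee_rot"]).as_matrix(); T[:3,3]=o["tool_pos"]
        T=T@s["T_tool_cam"]; return f,T[:3,:3],T[:3,3]
    q=np.array(s["orientation"]); 
    M=q if q.shape==(3,3) else (R.from_euler('xyz',q) if q.size==3 else R.from_quat(q)).as_matrix()
    return f,M,np.array(s["origin"])
def onplane(s,u,v,z):
    f,M,o=cam(s); d=M@np.array([(u-s["cx"])/f,-(v-s["cy"])/f,-1]); return o+d*(z-o[2])/d[2]
def cloud(s):
    f,M,o=cam(s); v,u=np.mgrid[:384,:512]; D=s["depth"]
    P=np.stack([(u-s["cx"])/f*D,-(v-s["cy"])/f*D,-D],-1); return P@M.T+o
E
python3 - <<'E'
from h import *
for n in("scene","top"):
    s=robot.snapshot(n); cv2.imwrite(f"pics/{n}0.png",s["image"][...,::-1]); np.savez(f"{n}0.npz",**s)
    print(n,{k:s[k] for k in s if k not in("image","depth")})
    print((s["depth"]>0).mean())
print(robot.get_obs())
E
```

```text
scene {'fov_y': 43.46079981646608, 'cx': 257.274368722697, 'cy': 189.54425376368408, 'origin': array([-0.17865092,  0.55187926,  0.60652063]), 'orientation': array([ 1.00983717,  0.01245923, -2.14510892])}
0.996368408203125
top {'fov_y': 47.260340676182146, 'cx': 257.8900682969545, 'cy': 193.59280387731846, 'origin': array([0.33779673, 0.08349332, 1.04229764]), 'orientation': array([ 0.23472146, -0.00728593, -1.48930586])}
0.9959055582682291
{'time': 0.1, 'joint_positions': array([-1.30206245e+00,  8.78611626e-02,  1.37207418e+00, -3.01975052e-05,
        1.68363060e+00, -1.03121920e-01]), 'qvel': array([ 0.00081212, -0.00112975, -0.00414971,  0.0021017 ,  0.00109195,
       -0.00126911]), 'joint_torque': array([ 3.30292190e-03, -3.41250730e+01, -3.03301442e+01,  7.21360627e-02,
        3.03547585e-02, -9.88072975e-05]), 'tool_pos': array([ 0.19968127, -0.51193665,  0.20444682]), 'ee_rot': array([-3.13962675e+00, -1.73276704e-04,  3.71852252e-01]), 'wrist_force': array([-0.12172216, -0.14384886,  0.17809346]), 'wrist_torque': array([ 0.00523169, -0.01911491, -0.04690261]), 'finger_force': 0.0, 'width': 0.09395492547424168}
```

View pics/scene0.png

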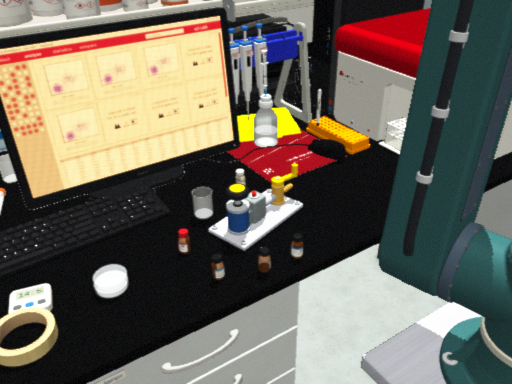

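View pics/top0.png

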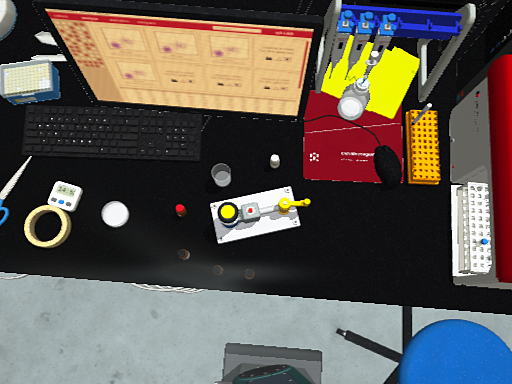

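The scene view shows the pump at about (255,212), with the beaker and the white-capped vial behind it. In the top view the knob's yellow disc is at (228,212), the pin at (250,210), the vent post at (285,205) and the stub at (307,202). The beaker is at (221,175), the white vial at (275,160), the red cap at (180,210), and the brown vials are at (184,254), (218,270) and (249,273).

```bash
python3 - <<'E'
from h import *
s=dict(np.load("top0.npz")); im=s["image"]; hsv=cv2.cvtColor(im,cv2.COLOR_RGB2HSV)
m=cv2.inRange(hsv,(20,120,120),(35,255,255)); m[:185]=0;m[230:]=0;m[:,:200]=0;m[:,330:]=0
n,l,st,c=cv2.connectedComponentsWithStats(m)
for i in range(1,n):
    if st[i,4]>8: print(st[i],c[i],onplane(s,*c[i],.11))
P=cloud(s)
for nm,(u,v,z) in dict(knob=(228,212,.11),pin=(250,210,.075),post=(285,205,.072),stub=(307,202,.09),beaker=(221,175,.04),v0=(275,160,.048),red=(180,210,.048),b1=(184,254,.048),b2=(218,270,.048),b3=(249,273,.048)).items():
    print(nm,onplane(s,u,v,z).round(3),P[v,u].round(3))
# plate
w=cv2.inRange(hsv,(0,0,150),(180,60,255)); w[:183]=0;w[245:]=0;w[:,:205]=0;w[:,303:]=0
pts=np.argwhere(w>0)[:,::-1].astype(np.float32); (c,sz,a)=cv2.minAreaRect(pts); bx=cv2.boxPoints((c,sz,a))
print(c,sz,a); print([onplane(s,*b,.012)[:2].round(3) for b in bx], onplane(s,*c,.012))
E
```

```text
[277 197  34  18 232] [291.51293103 203.80172414] [0.54389159 0.02018315 0.11      ]
[221 205  14  14 155] [227.36129032 211.2516129 ] [0.51593361 0.15746591 0.11      ]
knob [0.514 0.156 0.11 ] [0.515 0.156 0.108]
pin [0.53  0.11  0.075] [0.529 0.11  0.078]
post [0.548 0.032 0.072] [0.549 0.032 0.071]
stub [ 0.555 -0.015  0.09 ] [ 0.555 -0.015  0.092]
beaker [0.615 0.187 0.04 ] [0.626 0.19  0.002]
v0 [0.66  0.062 0.048] [0.66  0.062 0.049]
red [0.522 0.271 0.048] [0.522 0.272 0.047]
b1 [0.422 0.25  0.048] [0.422 0.251 0.045]
b2 [0.393 0.17  0.048] [0.393 0.17  0.046]
b3 [0.392 0.101 0.048] [0.392 0.101 0.048]
(252.39999389648438, 205.30001831054688) (58.89662170410156, 84.16902160644531) 77.47119140625
[array([0.593, 0.226]), array([0.656, 0.03 ]), array([ 0.516, -0.01 ]), array([0.457, 0.18 ])] [0.55410055 0.10683949 0.012     ]
```

```bash
python3 - <<'E'
from h import *
P=cloud(dict(np.load("top0.npz")))
for y in np.arange(-.5,.5,.05):
    k=(abs(P[...,1]-y)<.025)&(P[...,2]>.11)&(P[...,0]>.15)
    print(y.round(2), P[k][:,0].min().round(3) if k.any() else None, P[k][:,2].max().round(3) if k.any() else None)
o=robot.get_obs(); M=R.from_euler('xyz',o["ee_rot"]).as_matrix()
for t in([.29,-.15,.22],[.54,-.02,.24]): print(M.T@(np.array(t)-o["tool_pos"])*100)
print((M.T@R.from_euler('xyz',[np.pi,0,.256]).as_matrix())); print(R.from_matrix(M.T@R.from_euler('xyz',[np.pi,0,.256]).as_matrix()).as_rotvec())
E
```

```text
-0.5 None None
-0.45 0.407 0.136
-0.4 0.405 0.267
-0.35 0.405 0.285
-0.3 0.874 0.287
-0.25 0.785 0.269
-0.2 0.892 0.269
-0.15 0.812 0.316
-0.1 0.81 0.316
-0.05 0.859 0.315
-0.0 0.213 0.383
0.05 0.2 0.384
0.1 0.184 1.042
0.15 0.494 0.384
0.2 0.508 0.385
0.25 0.77 0.384
0.3 0.771 0.384
0.35 0.769 0.385
0.4 0.77 0.384
0.45 0.77 0.384
[ 21.56553606 -30.44137795  -1.49173947]
[ 49.5807231  -33.47327871  -3.48092855]
[[ 9.93296615e-01 -1.15593268e-01 -1.73276703e-04]
 [ 1.15593385e-01  9.93294672e-01  1.96590054e-03]
 [-5.51300418e-05 -1.97275199e-03  9.99998053e-01]]
[-1.97373976e-03 -5.92057211e-05  1.15852385e-01]
```

move_arm(deltas=[0,0,0.02,2.7,-3.8,-0.2,1,0,0,0.04,5.4,-7.6,-0.4,1,0,0,0.06,8.1,-11.4,-0.6,1,0,0,0.08,10.8,-15.2,-0.8,1,0,0,0.1,13.5,-19,-1,1,0,0,0.116,16.2,-22.8,-1.2,1,0,0,0.116,18.9,-26.6,-1.4,1,0,0,0.116,21.6,-30.4,-1.5,1])

```text
time: 0.9
tool_pos: [0.2904, -0.1489, 0.2203]
ee_rot: [3.141, -0.0, 0.255]
wrist_force: [0.4, 0.8, 0.4]
width: 0.0332
finger_force: 0.0
```

```bash
python3 - <<'E'
from h import *
o=robot.get_obs(); print(o["tool_pos"],o["ee_rot"],o["width"],o["time"]); M=R.from_euler('xyz',o["ee_rot"]).as_matrix()
print(M.T@(np.array([.50,.0,.24])-o["tool_pos"])*100)
E
```

```text
[ 0.29043376 -0.14893704  0.22029295] [ 3.14138361e+00 -4.82033191e-04  2.54667806e-01] 0.03315817264013369 0.9
[24.0337386  -9.13345331 -1.96102954]
```

move_arm(deltas=[0,0,0,4,-1.5,-0.3,1,0,0,0,8,-3,-0.7,1,0,0,0,12,-4.5,-1,1,0,0,0,16,-6,-1.3,1,0,0,0,20,-7.5,-1.6,1,0,0,0,24,-9,-2,1,0,0,0,24,-9,-2,1,0,0,0,24,-9,-2,1])

```text
time: 1.7
tool_pos: [0.4999, -0.0025, 0.2393]
ee_rot: [-3.141, 0.003, 0.257]
wrist_force: [-0.1, -0.9, -0.8]
width: 0.0003
finger_force: 0.0
```

```bash
python3 - <<'E'
from h import *
o=robot.get_obs(); print(o["tool_pos"],o["ee_rot"],o["width"],o["time"])
s=robot.snapshot("wrist"); cv2.imwrite("pics/w1.png",s["image"][...,::-1]); f,M,c=cam(s); np.savez("w1.npz",**s,M=M,o=c)
print(c)
E
```

```text
[ 0.49986342 -0.00252193  0.23928833] [-3.14101775e+00  2.80754091e-03  2.57335312e-01] 0.0003346526765627265 1.7
[0.57589501 0.01487002 0.41827463]
```

View pics/w1.png

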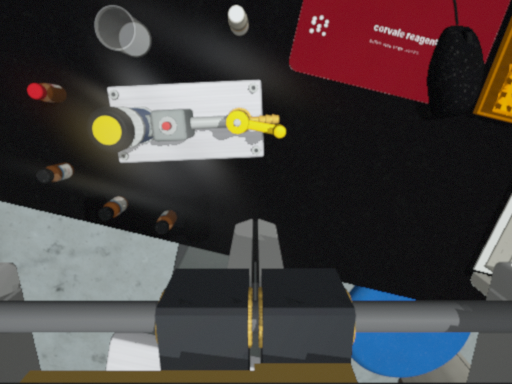

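The wrist view shows the knob disc at (113,130), the pin at (167,126), the hub screw at (237,122) and the stub top at (279,131). The white vial is at (238,15).

```bash
python3 - <<'E'
from h import *
s=robot.snapshot("wrist"); o=robot.get_obs(); im=s["image"]; hsv=cv2.cvtColor(im,cv2.COLOR_RGB2HSV)
m=cv2.inRange(hsv,(20,120,120),(35,255,255)); m[:90]=0;m[170:]=0;m[:,:80]=0;m[:,300:]=0
n,l,st,c=cv2.connectedComponentsWithStats(m)
for i in range(1,n):
    if st[i,4]>20: print(st[i],c[i],onplane(s,*c[i],.11).round(4))
k=onplane(s,*c[1+np.argmin(c[1:,0]+1e3*(st[1:,4]<100))],.11)
p=onplane(s,237,122,.072); t=onplane(s,279.5,131,.09); pin=onplane(s,167,126,.075)
print(k,p,t,pin)
d=(k-p)[:2]; print(np.linalg.norm(d)); y=d/np.linalg.norm(d); yaw=np.arctan2(-y[0],y[1]); x=np.array([y[1],-y[0]])
O=p[:2]+.075*y
print("yaw",yaw,"O",O)
for q in(k,p,t,pin,o["tool_pos"]): print(np.round([(q[:2]-O)@x*1000,(q[:2]-O)@y*1000],1))
E
```

```text
[ 225  108   61   30 1013] [254.38795656 122.75419546] [0.5615 0.0111 0.11  ]
[ 91 115  30  30 709] [105.91537377 129.4583921 ] [0.5171 0.1554 0.11  ]
[0.51706092 0.1553904  0.11      ] [0.55556455 0.03001089 0.072     ] [ 0.55895004 -0.01759085  0.09      ] [0.53159715 0.10520634 0.075     ]
0.13115849292481252
yaw 0.29795474903208147 O [0.53354713 0.10170631]
[-0.  56.2]
[ -0. -75.]
[ -10.7 -121.5]
[-0.8  3.9]
[-63.7 -90.4]
```

move_arm(deltas=[0,0,0,4,1.3,1,1,0,0,0,8,2.7,3,1,0,0,0,8,2.7,7,1,0,0,0,8,2.7,11,1,0,0,0,8,2.7,14,1,0,0,0,8,2.7,16.4,1,0,0,0,8,2.7,16.4,1])

```text
time: 2.5
tool_pos: [0.5803, -0.0097, 0.0724]
ee_rot: [-3.139, 0.008, 0.254]
wrist_force: [-0.2, 0.0, -0.6]
width: 0.0005
finger_force: 0.0
```

move_arm(deltas=[0,0,0,-1.3,0.4,0,1,0,0,0,-2.8,0.5,0,1,0,0,0,-4.1,0.2,0,1,0,0,0,-5.4,-0.6,0,1,0,0,0,-6.3,-1.6,0,1,0,0,0,-6.9,-2.6,0,1,0,0,0,-6.9,-2.7,0,1,0,0,0,-6.9,-2.7,0,1])

```text
time: 3.3
tool_pos: [0.5107, -0.0002, 0.0774]
ee_rot: [3.141, -0.001, 0.256]
wrist_force: [-0.1, -2.3, 2.0]
width: 0.0006
finger_force: 0.9
```

```bash
python3 - <<'E'
from h import *
s=robot.snapshot("top"); print(robot.get_obs()["wrist_force"]); cv2.imwrite("pics/t2.png",cv2.resize(s["image"][150:260,190:340,::-1],None,fx=4,fy=4))
E
```

```text
[-0.15602332 -1.78807283  1.67607766]
```

View pics/t2.png

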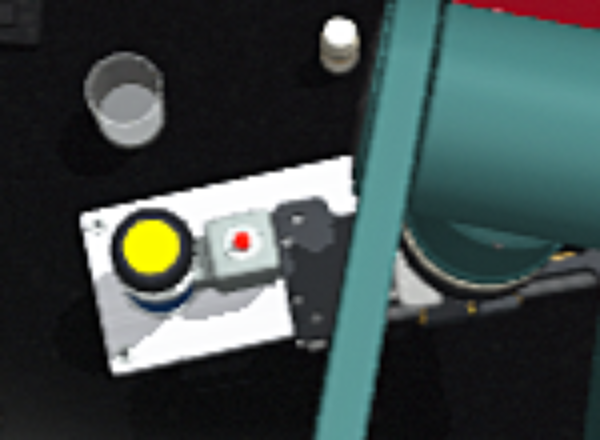

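The arm hides the lever in this view. The knob is at (150,245) and the pin at (241,240) in the crop. I'll push 4 mm more, then lift off and look.

move_arm(deltas=[0,0,0,0,-0.4,0,1,0,0,0,0,-0.4,0,1,0,0,0,0,0.8,0,1,0,0,0,0,0.8,-4,1,0,0,0,0,0.8,-9,1,0,0,0,-1,0.8,-13,1,0,0,0,-2,0.8,-16,1,0,0,0,-2,0.8,-16,1])

```text
time: 4.15
tool_pos: [0.4952, -0.0129, 0.2416]
ee_rot: [3.14, -0.009, 0.256]
wrist_force: [-0.8, 0.0, -0.1]
width: 0.0005
finger_force: 0.0
```

```bash
python3 - <<'E'
from h import *
s=robot.snapshot("wrist"); o=robot.get_obs(); print(o["tool_pos"],o["ee_rot"])
im=s["image"]; cv2.imwrite("pics/w2.png",im[...,::-1]); np.savez("w2.npz",**s)
E
```

```text
[ 0.49441547 -0.01281085  0.23833745] [ 3.14132621 -0.00426159  0.25594962]
```

View pics/w2.png

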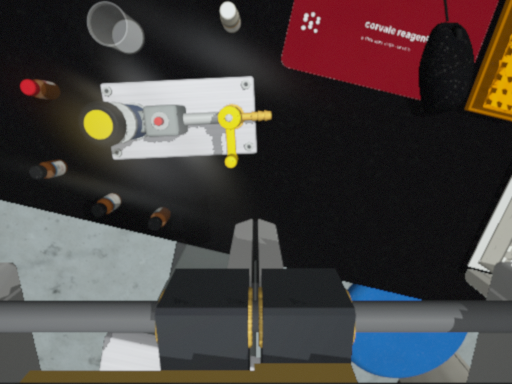

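The lever now stands crosswise, with the hub at (229,117) and the stub at (231,161). I'll work out its angle and the move to the knob.

```bash
python3 - <<'E'
from h import *
s=dict(np.load("w2.npz")); o=robot.get_obs()
im=s["image"]; hsv=cv2.cvtColor(im,cv2.COLOR_RGB2HSV)
m=cv2.inRange(hsv,(20,120,120),(35,255,255)); m[:90]=0;m[180:]=0;m[:,150:]=0
c=cv2.moments(m,True); k=onplane(s,c["m10"]/c["m00"],c["m01"]/c["m00"],.11)
p=onplane(s,229,117,.072); t=onplane(s,231,161,.09); print(k,p,t)
d=(k-p)[:2]; e=(t-p)[:2]; a=lambda v:np.arctan2(v[1],v[0])
print("vent",np.pi-((a(e)-a(d))%(2*np.pi)), np.linalg.norm(e), np.linalg.norm(d))
M=R.from_euler('xyz',o["ee_rot"]).as_matrix(); print(M.T@(np.array([.5165,.156,.13])-o["tool_pos"])*100,o["time"])
E
```

```text
[0.51617579 0.15403521 0.11      ] [0.55473471 0.0308188  0.072     ] [0.51006733 0.01643301 0.09      ]
vent 1.5625040900277911 0.04692681039446654 0.1291087721103266
[  6.36396859 -15.77494764  10.85676132] 4.2
```

move_arm(deltas=[0,0,0,1.6,-4,0,1,0,0,0,3.2,-8,0,1,0,0,0,4.8,-12,0,1,0,0,0,6.3,-15.9,0,1,0,0,0,6.3,-15.9,3.5,1,0,0,0,6.3,-15.9,7,1,0,0,0,6.3,-15.9,10.5,1,0,0,0,6.3,-15.9,10.5,1])

```text
time: 5.0
tool_pos: [0.5085, 0.1563, 0.122]
ee_rot: [-3.14, 0.018, 0.256]
wrist_force: [-1.7, -0.4, -1.1]
width: 0.0006
finger_force: 0.0
```

move_arm(deltas=[0,0,0,0,0,0,1,0,0,0,0,0,0,1])

```text
time: 5.2
tool_pos: [0.5151, 0.157, 0.1328]
ee_rot: [-3.141, -0.002, 0.256]
wrist_force: [0.7, 0.4, -0.4]
width: 0.0002
finger_force: 0.0
```

move_arm(deltas=[0,0,0,0,0,1.5,1,0,0,0,0,0,2.6,1,0,0,0,0,0,3.5,1,0,0,0,0,0,3.9,1,0,0,0,0,0,3.9,1])

```text
time: 5.7
tool_pos: [0.5156, 0.157, 0.0962]
ee_rot: [3.141, -0.005, 0.256]
wrist_force: [-3.5, -0.6, 13.1]
width: 0.0001
finger_force: 6.6
```

move_arm(deltas=[0,0,0,0,0,-1.2,1,0,0,0,0,0,-2.4,1,0,0,0,0,0,-2.4,1,0,0,0,0,0,-2.4,1,0,0,0,0,0,-1.2,1,0,0,0,0,0,0,1,0,0,0,0,0,0,1,0,0,0,0,0,0,1])

```text
time: 6.5
tool_pos: [0.5151, 0.157, 0.0961]
ee_rot: [3.141, -0.004, 0.256]
wrist_force: [-4.7, -0.3, 18.9]
width: 0.0007
finger_force: 9.2
```

move_arm(deltas=[0,0,0,0,0,-1.2,1,0,0,0,0,0,-2.4,1,0,0,0,0,0,-2.4,1,0,0,0,0,0,-2.4,1,0,0,0,0,0,-1.2,1,0,0,0,0,0,0,1,0,0,0,0,0,0,1,0,0,0,0,0,0,1])

```text
time: 7.3
tool_pos: [0.5148, 0.157, 0.0961]
ee_rot: [3.141, -0.003, 0.256]
wrist_force: [-4.1, -0.5, 17.8]
width: 0.0007
finger_force: 9.7
```

move_arm(deltas=[0,0,0,0,0,-1.2,1,0,0,0,0,0,-2.4,1,0,0,0,0,0,-2.4,1,0,0,0,0,0,-2.4,1,0,0,0,0,0,-1.2,1,0,0,0,0,0,0,1,0,0,0,0,0,0,1,0,0,0,0,0,0,1])

```text
time: 8.1
tool_pos: [0.5149, 0.1569, 0.0962]
ee_rot: [3.141, -0.003, 0.256]
wrist_force: [-5.9, -1.6, 19.2]
width: 0.0002
finger_force: 9.7
```

move_arm(deltas=[0,0,0,0,0,-1.2,1,0,0,0,0,0,-2.4,1,0,0,0,0,0,-2.4,1,0,0,0,0,0,-2.4,1,0,0,0,0,0,-1.2,1,0,0,0,0,0,0,1,0,0,0,0,0,0,1,0,0,0,0,0,0,1])

```text
time: 8.9
tool_pos: [0.5148, 0.157, 0.0961]
ee_rot: [3.141, -0.003, 0.256]
wrist_force: [-4.9, -2.0, 19.0]
width: 0.0007
finger_force: 9.7
```

move_arm(deltas=[0,0,0,0,0,-1.2,1,0,0,0,0,0,-2.4,1,0,0,0,0,0,-2.4,1,0,0,0,0,0,-5,1,0,0,0,0,0,-9,1,0,0,0,-5,0,-12,1,0,0,0,-8,3,-14,1,0,0,0,-8,3,-14,1])

```text
time: 9.7
tool_pos: [0.4433, 0.1057, 0.2348]
ee_rot: [3.14, -0.003, 0.254]
wrist_force: [-0.1, 0.2, 0.5]
width: 0.0005
finger_force: 0.0
```

```bash
python3 - <<'E'
from h import *
s=robot.snapshot("scene"); w=robot.snapshot("wrist")
a=cv2.resize(s["image"][140:260,165:325],(800,600))[:400,:]; cv2.imwrite("pics/s3.png",cv2.resize(s["image"][145:265,165:325,::-1],(800,600),interpolation=cv2.INTER_CUBIC)); cv2.imwrite("pics/w3.png",w["image"][...,::-1])
E
```

```text
(no output)
```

View pics/s3.png

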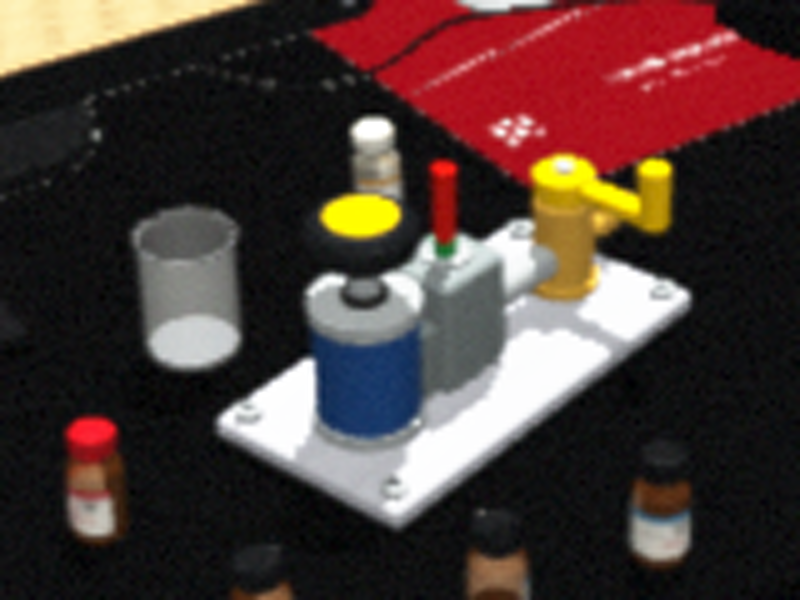

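View pics/w3.png

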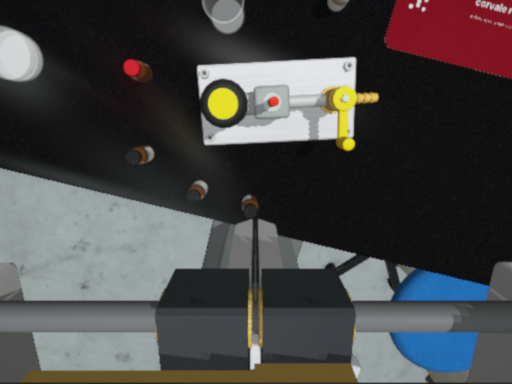

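The scene crop shows the red pin fully out at (445,200) with the green band at its foot (445,247). The knob is up at (360,215) and the lever is crosswise, with its stub at (655,195). The wrist view shows the lever shut, hub (345,98) to stub (346,144), and the bottles upright in place.

```bash
python3 -c "
from bench import robot
print(robot.close_job())"
```

```text
the job is handed in; nothing more can be done
None
```

The job is handed in, with no verdict returned: in the last pictures the vent was shut, the pin was fully out with its green band showing, the plunger was up, and the beaker and bottles looked undisturbed.

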